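Fruit into the dimpled rest

ROBOT

A 6-joint arm with a two-finger parallel gripper is mounted at the origin on a cart in front of the work surface, level with it; the furniture and walls round the work are solid. World frame = base frame: x ahead of the robot, y to its left, z up, the work surface at z = 0. Lengths are in m, angles in rad, forces in N, time in s.
With the tool pointing down it reaches from about 0.35 to 0.85 m from the base axis. Payload 8.1 kg.
Tool frame: the origin (TCP) lies midway between the tips of the shut fingers; the grasp point (between the pads) lies 19 mm behind it; z points along the fingers, y is the line along which they close (so a half turn about z gives the same grasp; the last joint's range is limited). The gripper opens to 93 mm and grips with 3 to 60 N. Pads are 15 mm wide; open, the fingers measure 128 mm over their backs; the gripper's body (75 mm by 188 mm) begins 65 mm behind the grasp point.
Start: joints at [-1.289, 0.13, 1.488, -0, 1.523, -0.085], TCP at [0.215, -0.56, 0.219] pointing down, gripper open.
Joint ranges: [-2.96, 2.96], [-0.89, 2.26], [0.02, 2.5], [-1.34, 4.48], [0, 2.73], [-2.66, 2.66]. Speed limits (rad/s): [2.39, 2.39, 2.79, 3.14, 3.14, 3.14].

INTERFACE

Orientations are given as a rotation vector (axis times angle).
In Python, from plant import read_state, read_camera, get_calibration, close_job gives the robot as it stands.
- The arm moves only by the shell command python3 -m crank 'ROWS' [FORCE]. ROWS is JSON, a list that holds one entry, the list of rows, each a list of 7 numbers: the gripper's target within -1 to 1 (fully open at 1, half-way at 0, shut at -1), then the shift along the tool's x, y, z as a fraction of full scale, then the turn, a rotation vector about the tool's x, y, z as a fraction of full scale. In form: [[[grip, x, y, z, rx, ry, rz], ...]]. A call has exactly 5 rows; each row is the pose to reach, as a shift and turn from the pose commanded when the call began, along the tool's axes at that moment; what a row does not reach only later rows make up. Full scale, the value 1, is 0.5 m for a shift and 90 degrees for a turn. A row lasts 1/8 s, in which the tool goes at most 62.5 mm and 10.7 degrees, less where a joint would pass 70% of its speed; a pose out of reach is approached as far as the arm can. A call with a number of a shift or a turn outside -1 to 1 is refused whole. A call with a gripper value outside its range is refused whole. The fingers move at their own pace and stop on an object; FORCE is the grip in N (left out, the last holds). Time passes only in rows, so rows that repeat a pose let the fingers close, or fill a call up. It gives the time, the measured TCP pose, the force, the opening and the grip force at its end, in the units of the state.
- read_state(): the state, without advancing time (a new reading comes with each control period).
- read_camera(name): name is "scene" or "top" or "wrist"; returns the picture (480x640x3 uint8, red, green, blue); there is no depth.
- get_calibration(name): a dict with "fx", "fy", "cx", "cy" (pixels), "eye" and "orientation" of the camera in the world; the wrist camera has in their place "mount" (4x4, takes a point from camera to tool coordinates, whose origin is the TCP and whose axes are the flange's). Camera axes: x right, y down, z forward; pixel columns grow to the right and rows downward; lengths in m; the calibration is good to about 2 mm. A picture is of the moment at which its call begins: read the wrist's pose just before it. get_calibration takes no time and is no camera call.
- close_job(): hands the job in; it is judged then, once.
The state is a dict: "t": time; "q": joint angles; "dq": joint speeds; "joint_torque": joint torques, N m; "tool_pos": TCP position; "orientation": TCP orientation; "force": force on the tool from outside, world axes, zero at the start; "wrist_torque": the same for the moment, N m; "opening": finger opening in m; "gripper_force": force on a finger pad.
Only numpy, scipy, OpenCV 4.12 (cv2) and the standard library are available. Lean on these libraries where they do the work, as an engineer would, in place of code of your own. Each camera call takes 0.05 s, during which the arm holds its last target. There are 200 camera calls.

TASK

Put the lemon and the lime into the two empty hollows of the wooden fruit rest under the small shelf, one in each, either way round, so that they sit in the hollows and cannot roll. Leave the avocado in the middle hollow, and do not shift the garlic, the salt shaker or the mug.

Things in the scene. Friction and masses are not known exactly. Their poses are not given: they have to be found in the camera images.
- lemon_center (a point): centre of the yellow lemon, 78 mm long, 55 mm across and 56 mm high as it lies; x is its long axis, level at the start; the centre starts 28 mm above the worktop. About 108 g, rigid, rolls.
- lime_center (a point): centre of the green lime, 60 mm long, 48 mm across and high; x is its long axis, level at the start; the centre starts 24 mm above the worktop. About 61 g, rigid, rolls.
- avocado_center (a point): centre of the dark green avocado, 89 mm long (its x), 65 mm across (its y) and 63 mm high, sitting loose and somewhat tipped in the middle hollow (centre up to 13 mm off the hollow's), its long axis roughly across the rest's row of hollows.
- rest_hole0 (a point): centre of the mouth of the left (seen from the robot) hollow, at the rest's top, 24 mm above the worktop. The rest is a fixed wooden slab 94 mm deep (x), 300 mm long (y), with three round hollows in a row along y, 100 mm apart, each 46 mm across, 15 mm deep, edge bevelled by 5 mm. A settled lemon's centre is about 24 mm above this point, a lime's about 15 mm. x points away from the robot.
- rest_hole2 (a point): centre of the mouth of the right hollow, otherwise as the left one.
- rest_hole1 (a point): centre of the mouth of the middle hollow, which holds the avocado.
- riser: fixed shelf over the rest: a wooden board 360 mm long (y), 120 mm deep, 18 mm thick, underside 280 mm above the worktop, thin steel legs at both ends, spice jars on top. Origin on the worktop below the middle hollow; x points away from the robot. The board's front edge is at x = -25 mm: a hand pointing straight down at the hollows strikes it, one leaning 25 to 40 degrees back to the robot clears it.
- garlic: garlic bulb, 60 mm wide, 58 mm high, loose on the worktop; origin at its underside. Bystander.
- shaker: glass salt shaker, 44 mm across, 90 mm high, loose; origin at its underside. Bystander.
- mug: white mug, 86 mm across (120 mm with its handle), 98 mm high, loose; origin at its underside. Bystander.
Not all that is in view belongs to the job. There is more than one size of the part that bears lime_center; the job needs the largest. There is more than one size of the part that bears lemon_center; the job needs the larger.

How it is judged:
By the outcome, as a careful person would: the job done as asked, in the order asked, and still so for the second after the job is handed in, with the robot touching nothing.
It also fails if it takes over 58 s, if anything falls off the work surface, if the arm or the gripper's body presses on something with over 40 N, if the wrist force passes 120 N, or if a joint passes its speed limit or range.

## Working session

There is one attempt and no reset: what is moved stays moved. The work goes in short steps, Python scripts to look and compute and a shell command to move; the robot and the scene stay as the last step left them, time stands still between calls to the robot, and variables do not carry over. Pictures are saved under pics/ and viewed, at most 10 in all, crops included, and the job is handed in when it is done.

```bash
mkdir -p pics; ls
python3 - <<'E'
from plant import *
import cv2
for n in ("scene","top"):
    im=read_camera(n); cv2.imwrite(f"pics/{n}0.png",im[:,:,::-1]); c=get_calibration(n); print(n,c)
print(get_calibration("wrist")); print(read_state())
E
```

```text
pics
scene {'fx': 613.315250186844, 'fy': 613.315250186844, 'cx': 333.60467591554203, 'cy': 241.03966416124166, 'eye': array([-0.17502219,  0.85452123,  0.98903929]), 'orientation': array([-0.91906669,  2.43570466, -1.17593419])}
top {'fx': 584.4013097879966, 'fy': 584.4013097879966, 'cx': 305.5515547775519, 'cy': 235.02305716910425, 'eye': array([ 0.36454142, -0.03218133,  1.18180239]), 'orientation': array([-2.10827272,  2.17233358, -0.11393434])}
{'fx': 415.4578083842883, 'fy': 415.4578083842883, 'cx': 316.6193460799193, 'cy': 235.89266401560846, 'mount': array([[-2.19675219e-04, -9.68383343e-01, -2.49466737e-01,
         6.82122599e-02],
       [ 9.99999976e-01, -2.10630681e-04, -6.29501575e-05,
         6.63267111e-04],
       [ 8.41453502e-06, -2.49466745e-01,  9.68383366e-01,
        -1.66074962e-01],
       [ 0.00000000e+00,  0.00000000e+00,  0.00000000e+00,
         1.00000000e+00]])}
{'t': 0.1, 'q': array([-1.28939373e+00,  1.31058815e-01,  1.48913183e+00, -7.00691293e-06,
        1.52300597e+00, -8.53920223e-02]), 'dq': array([-0.0001504 , -0.00237491, -0.00204992,  0.00091068,  0.00069861,
        0.00074247]), 'joint_torque': array([ 1.56072249e-03, -5.61340821e+01, -4.93096089e+01,  7.70392525e-02,
        2.91462574e-02, -4.40628526e-05]), 'tool_pos': array([ 0.2150596 , -0.55960172,  0.21772954]), 'orientation': array([-3.08733858e+00, -5.72644787e-01,  2.57339048e-04]), 'force': array([-0.05777593,  1.05860607,  0.18032255]), 'wrist_torque': array([-0.00890593, -0.01983385,  0.01334291]), 'gripper_force': 0.0, 'opening': 0.09284345728207541}
```

View pics/top0.png

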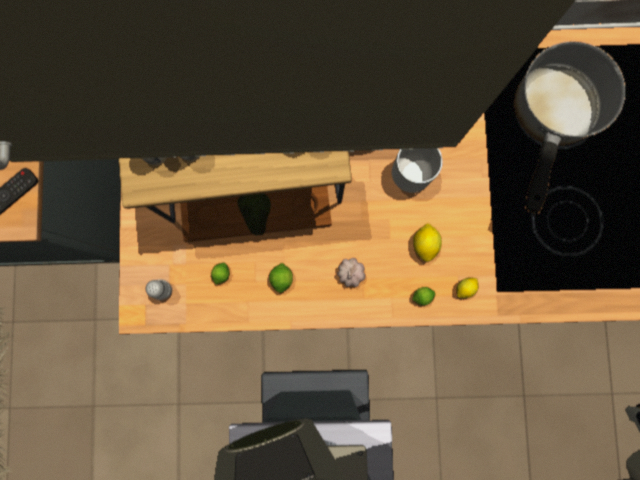

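View pics/scene0.png

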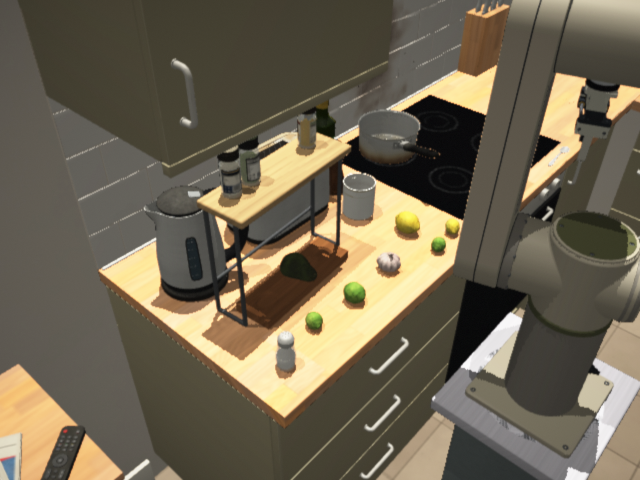

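The top view shows three limes, at (220,273), (281,278) and (424,296); (281,278) looks largest. The two lemons are at (427,243), the larger, and (467,288). The avocado is at about (255,212), the garlic at (351,272), the mug at (416,168) and the shaker at (158,290). I'll confirm this in an enlarged crop.

```bash
cat > h.py <<'E'
import numpy as np, cv2
from scipy.spatial.transform import Rotation as R
from plant import *
def cam(n,st=None):
    c=get_calibration(n)
    if n!="wrist": return c,np.array(c["eye"]),R.from_rotvec(c["orientation"]).as_matrix()
    T=np.eye(4);T[:3,:3]=R.from_rotvec(st["orientation"]).as_matrix();T[:3,3]=st["tool_pos"]
    T=T@c["mount"]; return c,T[:3,3],T[:3,:3]
def p2w(n,u,v,z,st=None):
    c,e,M=cam(n,st); d=M@np.array([(u-c["cx"])/c["fx"],(v-c["cy"])/c["fy"],1]); return e+d*(z-e[2])/d[2]
def w2p(n,p,st=None):
    c,e,M=cam(n,st); q=M.T@(np.array(p)-e); return np.array([c["fx"]*q[0]/q[2]+c["cx"],c["fy"]*q[1]/q[2]+c["cy"]])
def blobs(n,im,lo,hi,z,st=None,amin=60):
    m=cv2.inRange(cv2.cvtColor(im,cv2.COLOR_RGB2HSV),lo,hi)
    k,l,s,c=cv2.connectedComponentsWithStats(m)
    for i in range(1,k):
        if s[i,4]<amin: continue
        cn=max(cv2.findContours((l==i).astype(np.uint8),0,2)[0],key=cv2.contourArea)
        (u,v),(w,h),a=cv2.minAreaRect(cn)
        if len(cn)<5: continue
        el=cv2.fitEllipse(cn); an=np.radians(el[2]+90)
        P=p2w(n,u,v,z,st);Q=p2w(n,u+10*np.cos(an),v+10*np.sin(an),z,st)-P
        print("px",round(u),round(v),"size",round(w,1),round(h,1),"ell",np.round(el[1],1),"w",P.round(4),"axis deg",round(np.degrees(np.arctan2(Q[1],Q[0]))%180))
def goto(st,p,Rm,grip="g"):
    "shift/turn in tool units from commanded ~ measured pose"
    M=R.from_rotvec(st["orientation"]).as_matrix()
    print("shift",np.round(M.T@(np.array(p)-st["tool_pos"])/.5,3),"turn",np.round(R.from_matrix(M.T@Rm).as_rotvec()/(np.pi/2),3))
E
python3 - <<'E'
from h import *
im=cv2.imread("pics/top0.png")
cv2.imwrite("pics/crop0.png",cv2.resize(im[140:340,110:500],None,fx=2,fy=2,interpolation=cv2.INTER_CUBIC))
rgb=im[:,:,::-1].copy()
print("green");blobs("top",rgb,(33,120,40),(75,255,255),.024)
print("yellow");blobs("top",rgb,(22,170,100),(32,255,255),.028)
E
```

```text
green
px 220 273 size 18.0 17.7 ell [15.9 20. ] w [0.4487 0.1692 0.024 ] axis deg 156
px 281 278 size 23.9 22.7 ell [20.9 26.3] w [0.436  0.0478 0.024 ] axis deg 176
px 423 296 size 18.3 17.9 ell [15.8 20.5] w [ 0.392  -0.2316  0.024 ] axis deg 104
yellow
px 428 242 size 29.0 29.0 ell [25.5 35. ] w [ 0.4973 -0.2448  0.028 ] axis deg 178
px 467 288 size 19.0 20.0 ell [17.3 24.5] w [ 0.4054 -0.3165  0.028 ] axis deg 120
```

View pics/crop0.png

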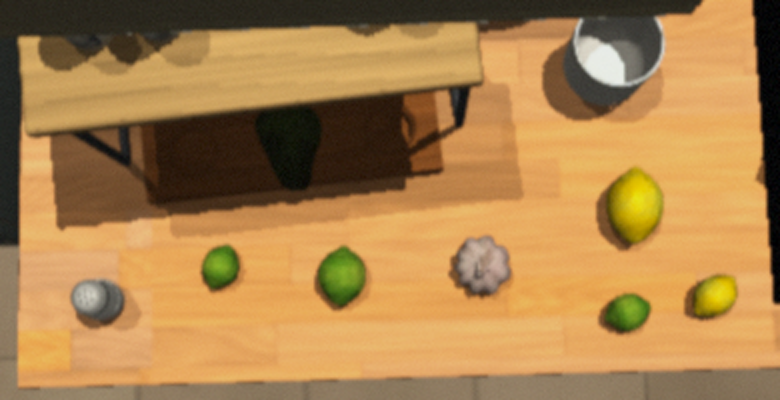

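The crop confirms it: the lime at full-frame (281,278) is clearly larger than those at (220,273) and (423,296). The lemon at (428,242) is larger than the one at (467,288). Both of the ones I need lie nearly along world x. Next I'll get the rest geometry.

Run:
```python
from h import *
f=lambda u,v,z:p2w("top",110+u/2,140+v/2,z).round(3)
print("rest front L,R",f(157,203,.024),f(442,171,.024))
print("hole2 rim seen",f(408,125,.024))
print("board front L,R",f(28,133,.289),f(483,80,.289))
print("legfeet",f(458,122,0),f(127,163,0))
print("avocado low end",f(297,188,.05),"top of visible",f(290,110,.05))
print("garlic",f(482,266,.03),"shaker",f(92,297,.08),"mug",f(617,30,.098))
L=np.radians(32);c,s=np.cos(L),np.sin(L)
Rm=np.array([[c,0,s],[0,-1,0],[s,0,-c]]); st=read_state()
goto(st,np.array([.497,-.245,.028])-0.13*Rm[:,2],Rm)
```

```text
rest front L,R [0.514 0.231 0.024] [ 0.537 -0.055  0.024]
hole2 rim seen [ 0.585 -0.023  0.024]
board front L,R [0.538 0.273 0.289] [ 0.568 -0.084  0.289]
legfeet [ 0.591 -0.074  0.   ] [0.559 0.268 0.   ]
avocado low end [0.521 0.088 0.05 ] top of visible [0.599 0.093 0.05 ]
garlic [ 0.44  -0.091  0.03 ] shaker [0.419 0.281 0.08 ] mug [ 0.656 -0.224  0.098]
shift [ 0.623 -0.434  0.16 ] turn [-0.066  0.352  0.227]
```

```bash
cat >> h.py <<'E'
def Rt(lean,yaw):
    L=np.radians(lean);c,s=np.cos(L),np.sin(L)
    return R.from_euler("z",yaw,degrees=True).as_matrix()@np.array([[c,0,s],[0,-1,0],[s,0,-c]])
E
python3 - <<'E'
from h import *
f=lambda u,v,z:p2w("scene",u,v,z).round(3)
print("legs front",f(240,320,0),f(340,248,0),"rear",f(217,305,0),f(312,237,0))
Rm=Rt(35,-2)
goto(read_state(),np.array([.497,-.245,.028])-0.12*Rm[:,2],Rm)
E
python3 -m crank '[[[1,0.63,-0.44,0.13,-0.07,0.39,0.23],[1,0.63,-0.44,0.13,-0.07,0.39,0.23],[1,0.63,-0.44,0.13,-0.07,0.39,0.23],[1,0.63,-0.44,0.13,-0.07,0.39,0.23],[1,0.63,-0.44,0.13,-0.07,0.39,0.23]]]' 15
python3 - <<'E'
from h import *
Rm=Rt(35,-2)
goto(read_state(),np.array([.497,-.245,.028])-0.12*Rm[:,2],Rm)
E
```

```text
legs front [0.583 0.262 0.   ] [ 0.581 -0.077  0.   ] rear [0.657 0.265 0.   ] [ 0.664 -0.062  0.   ]
shift [ 0.625 -0.439  0.184] turn [-0.079  0.384  0.247]
t: 0.72
tool_pos: [0.3864, -0.3029, 0.1633]
orientation: [-2.986, 0.021, -0.955]
force: [0.9, -0.8, -0.0]
opening: 0.0932
gripper_force: 0.0
shift [ 0.023 -0.121  0.109] turn [-0.014 -0.005  0.009]
```

```bash
python3 -m crank '[[[1,0.02,-0.12,0.05,-0.01,0,0.01],[1,0.02,-0.12,0.05,-0.01,0,0.01],[1,0.02,-0.12,0.05,-0.01,0,0.01],[1,0.02,-0.12,0.05,-0.01,0,0.01],[1,0.02,-0.12,0.05,-0.01,0,0.01]]]'
python3 - <<'E'
from h import *
st=read_state(); im=read_camera("wrist"); cv2.imwrite("pics/w1.png",im[:,:,::-1])
print("yellow");blobs("wrist",im,(20,140,60),(34,255,255),.028,st,300)
E
```

```text
t: 1.35
tool_pos: [0.4103, -0.2464, 0.1527]
orientation: [2.985, -0.044, 0.954]
force: [0.4, 0.4, -0.5]
opening: 0.0927
gripper_force: 0.0
yellow
px 310 223 size 75.7 79.2 ell [68.7 89.6] w [ 0.4956 -0.2445  0.028 ] axis deg 174
px 414 326 size 30.0 53.0 ell [ 59.1 107.9] w [ 0.414 -0.317  0.028] axis deg 173
px 51 364 size 46.8 87.8 ell [50.4 85.2] w [ 0.3952 -0.0626  0.028 ] axis deg 173
px 582 364 size 87.4 46.4 ell [48.  77.7] w [ 0.3844 -0.4296  0.028 ] axis deg 5
px 457 443 size 36.0 364.0 ell [ 76.9 314.9] w [ 0.3383 -0.336   0.028 ] axis deg 171
```

View pics/w1.png

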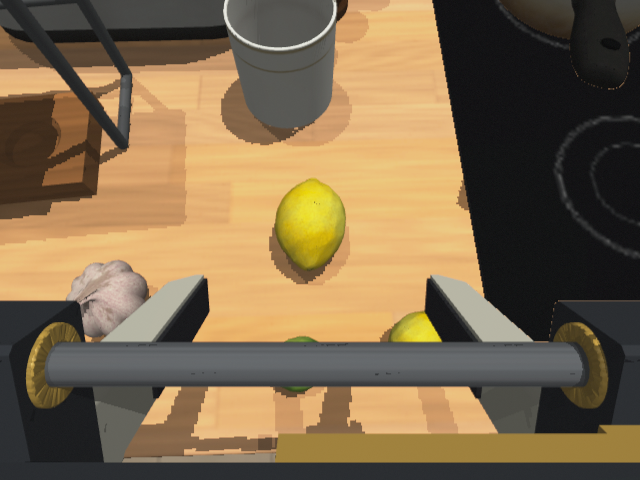

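The wrist view shows the lemon at (311,223), which puts it at (0.496,-0.2445) and agrees with the top view. The fingers straddle it, and the mug at (280,60) and garlic at (108,298) are clear.

Run:
```python
from h import *
st=read_state();Rm=Rt(35,-2)
goto(st,np.array([.496,-.2445,.028])+0.013*Rm[:,2],Rm)
print("legfoot",p2w("wrist",127,147,0,st).round(3))
```

```text
shift [-0.005 -0.008  0.328] turn [-0.003 -0.005  0.003]
legfoot [ 0.588 -0.077  0.   ]
```

```bash
python3 -m crank '[[[1,-0.005,-0.008,0.1,0,0,0],[1,-0.005,-0.008,0.2,0,0,0],[1,-0.005,-0.008,0.28,0,0,0],[1,-0.005,-0.008,0.32,0,0,0],[1,-0.005,-0.008,0.32,0,0,0]]]'
python3 - <<'E'
from h import *
st=read_state();Rm=Rt(35,-2)
goto(st,np.array([.496,-.2445,.028])+0.013*Rm[:,2],Rm)
E
```

```text
t: 2.02
tool_pos: [0.5008, -0.2424, 0.0184]
orientation: [2.99, -0.042, 0.951]
force: [-0.2, -0.4, 1.5]
opening: 0.0928
gripper_force: 0.0
shift [0.003 0.005 0.005] turn [-0.005 -0.003  0.002]
```

Close on the lemon.

```bash
python3 -m crank '[[[0,0,0.003,0.003,0,0,0],[-1,0,0.003,0.003,0,0,0],[-1,0,0.003,0.003,0,0,0],[-1,0,0.003,0.003,0,0,0],[-1,0,0.003,0.003,0,0,0]]]' 15
python3 -m crank '[[[-1,0,0,0,0,0,0],[-1,0,0,0,0,0,0],[-1,0,0,0,0,0,0],[-1,0,0,-0.02,0,0,0],[-1,0.03,0,-0.06,0,0,0]]]'
```

```text
t: 2.65
tool_pos: [0.5026, -0.2448, 0.0198]
orientation: [2.985, -0.041, 0.955]
force: [-3.1, 1.1, 3.9]
opening: 0.0536
gripper_force: 15.0
t: 3.28
tool_pos: [0.4953, -0.2429, 0.0505]
orientation: [2.991, -0.042, 0.95]
force: [-0.3, -0.3, -1.2]
opening: 0.0537
gripper_force: 15.0
```

Run:
```python
from h import *
st=read_state();Rm=Rt(35,-2)
off=np.array([0.0,0,0.0])+Rm.T@(np.array([.5026,-.2448,.0198])-np.array([.496,-.2445,.028])); print(off)
goto(st,st["tool_pos"]+[-.01,0.01,.09],Rm)
goto(st,np.array([.584,-.005,.048])+Rm@off-.12*Rm[:,2],Rm)
```

```text
[7.08359678e-04 6.94805699e-05 1.05063504e-02]
shift [ 0.087 -0.02  -0.159] turn [-0.006 -0.003  0.003]
shift [ 0.133 -0.482 -0.118] turn [-0.006 -0.003  0.003]
```

```bash
python3 -m crank '[[[-1,0.05,-0.02,-0.1,0,0,0],[-1,0.09,-0.07,-0.16,0,0,0],[-1,0.1,-0.17,-0.15,0,0,0],[-1,0.12,-0.28,-0.14,0,0,0],[-1,0.13,-0.38,-0.13,0,0,0]]]'
python3 -m crank '[[[-1,0,-0.08,0.01,0,0,0],[-1,0,-0.12,0.02,0,0,0],[-1,0,-0.12,0.02,0,0,0],[-1,0,-0.12,0.02,0,0,0],[-1,0,-0.12,0.02,0,0,0]]]'
python3 - <<'E'
from h import *
st=read_state(); im=read_camera("wrist"); cv2.imwrite("pics/w2.png",im[:,:,::-1])
print("pred hole2",w2p("wrist",[.584,-.005,.024],st).round())
E
```

```text
t: 3.9
tool_pos: [0.5173, -0.054, 0.1439]
orientation: [2.984, -0.042, 0.956]
force: [0.1, 0.4, -1.6]
opening: 0.0536
gripper_force: 15.0
t: 4.53
tool_pos: [0.5248, 0.0036, 0.1355]
orientation: [2.985, -0.043, 0.954]
force: [0.6, -0.7, -1.6]
opening: 0.0533
gripper_force: 15.0
pred hole2 [325. 249.]
```

View pics/w2.png

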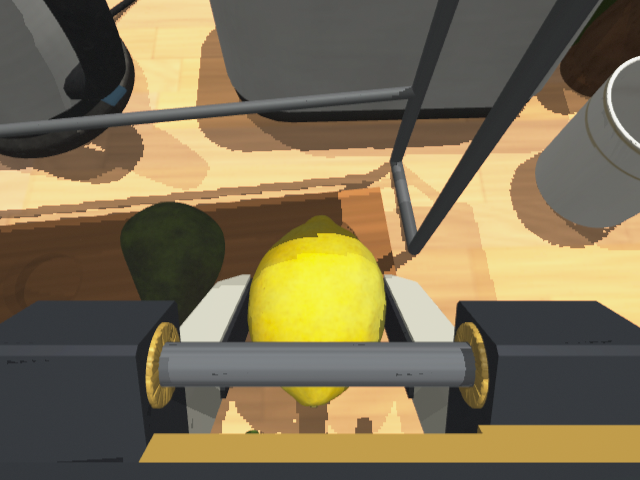

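The wrist view shows the lemon held at (317,310) and hiding the right hollow. The avocado is at (172,255), the left hollow's rim at about (55,278) and the leg foot at (413,248). I'll brighten crops of this view and the earlier one to measure the hollows.

Run:
```python
from h import *
f=lambda im:np.clip(im.astype(float)*2.2,0,255).astype(np.uint8)
a=f(cv2.imread("pics/w2.png")[170:310,0:400]);b=f(cv2.imread("pics/w1.png")[80:215,0:200])
a=cv2.resize(a,None,fx=2,fy=2,interpolation=2);b=cv2.resize(b,None,fx=2.2,fy=2.2,interpolation=2)
o=np.zeros((600,800,3),np.uint8);o[:280,:800]=a;o[290:290+b.shape[0],:b.shape[1]]=b
cv2.imwrite("pics/c2.png",o)
```

```text
(no output)
```

View pics/c2.png

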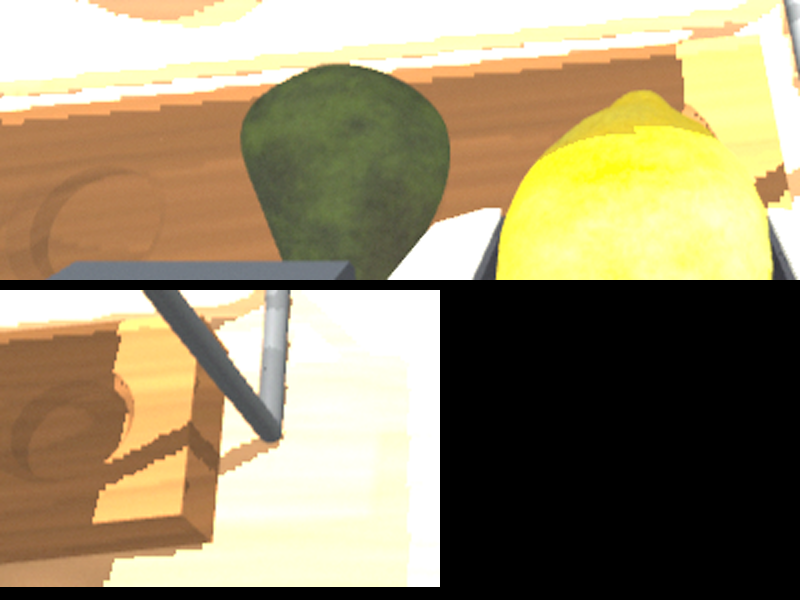

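Run:
```python
from h import *
s1=dict(tool_pos=np.array([0.4103,-0.2464,0.1527]),orientation=np.array([2.985,-.044,.954])); s2=read_state()
B=lambda x,y:p2w("wrist",x/2.2,80+(y-290)/2.2,.024,s1).round(4)
A=lambda x,y:p2w("wrist",x/2,170+y/2,.024,s2).round(4)
print("hole2 L R T B",B(12,440),B(133,410),B(75,372),B(65,482)); print("corner FR",B(182,515),"BR",B(197,330))
print("hole0 left,top,right",A(30,235),A(110,165),A(163,215))
h=np.array([.584,-.005,.024]);y=np.array([-.082,.9966,0])
for i,s,g in((0,s1,lambda p:(p[0]*2.2,(p[1]-80)*2.2+290)),(.2,s2,lambda p:(p[0]*2,(p[1]-170)*2))):
    pts=np.array([g(w2p("wrist",h+i*y+.028*np.array([np.cos(t),np.sin(t),0]),s)) for t in np.linspace(0,6.28,60)])
    print(i,"pred extents",pts.min(0).round(),pts.max(0).round())
```

```text
hole2 L R T B [0.5744 0.0137 0.024 ] [ 0.5868 -0.0306  0.024 ] [ 0.6056 -0.0039  0.024 ] [ 0.555  -0.0109  0.024 ]
corner FR [ 0.5394 -0.0579  0.024 ] BR [ 0.6249 -0.0493  0.024 ]
hole0 left,top,right [0.5616 0.2148 0.024 ] [0.587  0.1917 0.024 ] [0.5675 0.1691 0.024 ]
0 pred extents [ -8. 359.] [139. 480.]
0.2 pred extents [ 10. 143.] [172. 296.]
```

Run:
```python
from h import *
s2=read_state()
A=lambda x,y,z:p2w("wrist",x/2,170+y/2,z,s2).round(4)
print("avo R",A(450,150,.055),A(430,225,.055),"L",A(241,140,.055),A(270,220,.055),"finger edge",s2["tool_pos"])
Rm=Rt(35,-2); off=[.0007,0,.0105]
T=np.array([.581,-.007,.048])+Rm@off
goto(s2,T+[0,0,.03],Rm);goto(s2,T+[0,0,.003],Rm)
```

```text
avo R [0.5778 0.0612 0.055 ] [0.5528 0.0662 0.055 ] L [0.5833 0.13   0.055 ] [0.5559 0.117  0.055 ] finger edge [0.52488104 0.00354997 0.13546076]
shift [0.026 0.018 0.18 ] turn [-0.003 -0.005  0.003]
shift [-0.005  0.018  0.224] turn [-0.003 -0.005  0.003]
```

```bash
python3 -m crank '[[[-1,0.01,0.018,0.06,0,0,0],[-1,0.026,0.018,0.12,0,0,0],[-1,0.026,0.018,0.16,0,0,0],[-1,0.026,0.018,0.18,0,0,0],[-1,0.026,0.018,0.18,0,0,0]]]'
python3 - <<'E'
from h import *
s2=read_state();Rm=Rt(35,-2); off=[.0007,0,.0105]
T=np.array([.581,-.007,.048])+Rm@off
goto(s2,T+[0,0,.003],Rm)
E
```

```text
t: 5.2
tool_pos: [0.5869, -0.0067, 0.0684]
orientation: [2.987, -0.043, 0.951]
force: [-1.0, 0.7, -0.9]
opening: 0.0534
gripper_force: 15.0
shift [-0.028  0.001  0.043] turn [-0.003 -0.004  0.003]
```

```bash
python3 -m crank '[[[-1,-0.01,0.001,0.015,0,0,0],[-1,-0.02,0.001,0.03,0,0,0],[-1,-0.026,0.001,0.04,0,0,0],[-1,-0.028,0.001,0.043,0,0,0],[-1,-0.028,0.001,0.043,0,0,0]]]'
```

```text
t: 5.82
tool_pos: [0.5885, -0.0063, 0.0438]
orientation: [2.986, -0.04, 0.954]
force: [0.4, -0.2, -1.6]
opening: 0.0535
gripper_force: 15.0
```

```bash
python3 -m crank '[[[-1,-0.002,0,0.003,0,0,0],[-1,-0.005,0,0.006,0,0,0],[-1,-0.006,0,0.007,0,0,0],[-1,-0.006,0,0.007,0,0,0],[-1,-0.006,0,0.007,0,0,0]]]'
```

```text
t: 6.45
tool_pos: [0.5893, -0.0064, 0.0407]
orientation: [2.984, -0.041, 0.959]
force: [1.8, 1.7, 6.0]
opening: 0.0535
gripper_force: 15.0
```

```bash
python3 -m crank '[[[0.2,0,0,0,0,0,0],[0.25,0,0,0,0,0,0],[0.3,0,0,0,0,0,0],[0.4,0,0,0,0,0,0],[0.45,0,0,0,0,0,0]]]'
python3 -m crank '[[[0.45,0,0,0,0,0,0],[0.45,0,0,-0.03,0,0,0],[0.45,0,0,-0.08,0,0,0],[0.45,0,0,-0.15,0,0,0],[0.45,0,0,-0.25,0,0,0]]]'
python3 - <<'E'
from h import *
st=read_state(); im=read_camera("wrist"); cv2.imwrite("pics/w3.png",im[:,:,::-1])
blobs("wrist",im,(20,140,40),(34,255,255),.048,st,1500)
print("pred lemon at",w2p("wrist",[.581,-.007,.048],st).round(),"hole0",w2p("wrist",[.564,.192,.024],st).round())
E
```

```text
t: 7.08
tool_pos: [0.5879, -0.0063, 0.0391]
orientation: [2.986, -0.041, 0.954]
force: [0.1, 0.2, 0.1]
opening: 0.0671
gripper_force: 0.0
t: 7.7
tool_pos: [0.5142, -0.0044, 0.1407]
orientation: [2.987, -0.041, 0.951]
force: [2.2, -1.2, 1.4]
opening: 0.0678
gripper_force: 0.0
px 309 231 size 88.4 91.9 ell [ 79.2 103.9] w [ 0.5802 -0.0014  0.048 ] axis deg 173
px 122 364 size 35.9 86.5 ell [37.3 85.1] w [0.4945 0.1154 0.048 ] axis deg 178
px 413 443 size 36.0 452.0 ell [ 53.2 473.1] w [ 0.4462 -0.0591  0.048 ] axis deg 88
pred lemon at [317. 229.] hole0 [ 45. 270.]
```

View pics/w3.png

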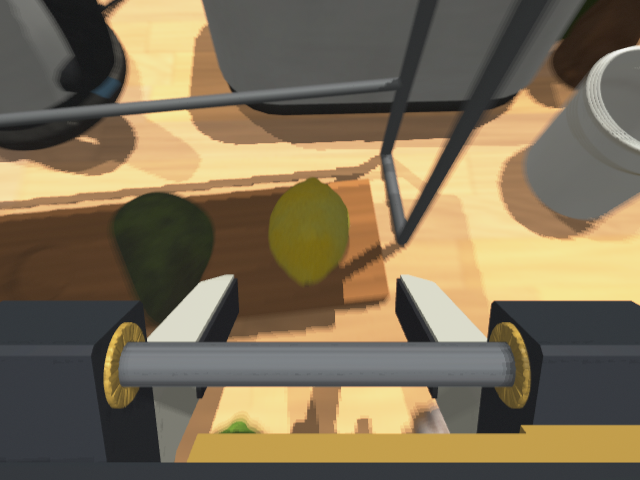

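The lemon sits at (309,231), which is in the right hollow at about (0.580,-0.003). The avocado hasn't moved. Next is the lime.

Run:
```python
from h import *
st=read_state();Rm=Rt(35,-4)
goto(st,np.array([.436,.048,.024])-0.11*Rm[:,2],Rm)
```

```text
shift [-0.277 -0.107 -0.11 ] turn [-0.016 -0.012  0.023]
```

```bash
python3 -m crank '[[[0.5,-0.04,-0.01,-0.1,0,0,0],[0.6,-0.12,-0.05,-0.13,-0.01,0,0.01],[1,-0.2,-0.08,-0.12,-0.015,-0.01,0.02],[1,-0.277,-0.107,-0.11,-0.015,-0.01,0.02],[1,-0.277,-0.107,-0.11,-0.015,-0.01,0.02]]]'
python3 -m crank '[[[1,0,0,0,0,0,0],[1,0,0,0,0,0,0],[1,0,0,0,0,0,0],[1,0,0,0,0,0,0],[1,0,0,0,0,0,0]]]'
python3 - <<'E'
from h import *
st=read_state(); im=read_camera("wrist"); cv2.imwrite("pics/w4.png",im[:,:,::-1])
blobs("wrist",im,(33,100,30),(75,255,255),.024,st,500)
Rm=Rt(35,-4); goto(st,np.array([.436,.048,.024])-0.11*Rm[:,2],Rm)
print("hole0",w2p("wrist",[.564,.192,.024],st).round())
E
```

```text
t: 8.38
tool_pos: [0.4447, 0.0777, 0.1468]
orientation: [2.986, -0.107, 0.835]
force: [1.1, -1.1, -0.4]
opening: 0.0927
gripper_force: 0.0
t: 9.0
tool_pos: [0.4452, 0.0763, 0.1469]
orientation: [2.985, -0.11, 0.835]
force: [0.3, 0.4, -0.2]
opening: 0.0931
gripper_force: 0.0
px 354 316 size 50.0 67.0 ell [66.  80.5] w [0.4465 0.0465 0.024 ] axis deg 178
shift [-0.154  0.058 -0.016] turn [0.013 0.041 0.002]
hole0 [153. 179.]
```

View pics/w4.png

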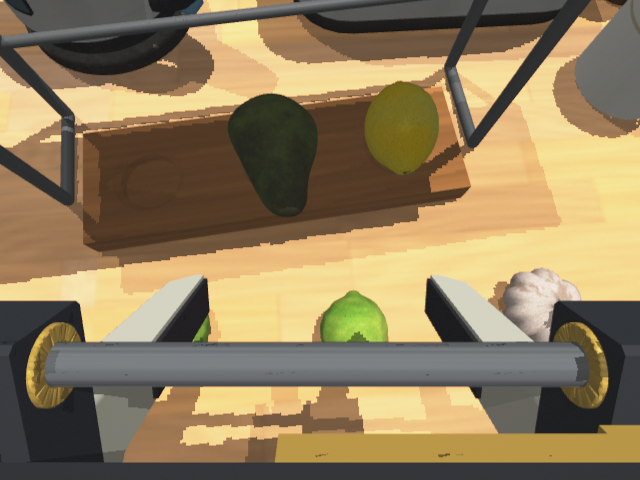

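The wrist view shows the lemon seated at (402,127), the avocado at (275,155) and the left hollow at (152,182), against a prediction of (153,179). The lime is at (354,320). The arm stopped short of the lime stage, so I'll check the joints.

Run:
```python
from h import *
st=read_state(); print(st["q"].round(3)); M=R.from_rotvec(st["orientation"]).as_matrix(); print(M.round(3))
```

```text
[ 0.182 -0.892  2.497 -0.177  1.016  1.879]
[[ 0.852 -0.079  0.517]
 [-0.058 -0.997 -0.057]
 [ 0.52   0.019 -0.854]]
```

Run:
```python
from h import *
st=read_state();Rm=Rt(18,-4)
goto(st,np.array([.436,.047,.024])-0.11*Rm[:,2],Rm)
```

```text
shift [-0.089  0.06  -0.01 ] turn [ 0.013 -0.148 -0.   ]
```

```bash
python3 -m crank '[[[1,0,0,0,0,-0.1,0],[1,-0.04,0.03,0,0.01,-0.15,0],[1,-0.09,0.06,-0.01,0.01,-0.15,0],[1,-0.09,0.06,-0.01,0.01,-0.15,0],[1,-0.09,0.06,-0.01,0.01,-0.15,0]]]'
python3 - <<'E'
from h import *
st=read_state();Rm=Rt(18,-4); print(st["q"].round(2),np.round(np.degrees(np.arcsin(R.from_rotvec(st["orientation"]).as_matrix()[0,2]))))
goto(st,np.array([.436,.047,.024])-0.11*Rm[:,2],Rm)
im=read_camera("wrist"); cv2.imwrite("pics/w5.png",im[:,:,::-1])
blobs("wrist",im,(33,100,30),(75,255,255),.024,st,500)
E
```

```text
t: 9.68
tool_pos: [0.4026, 0.0497, 0.1291]
orientation: [3.086, -0.111, 0.486]
force: [-0.2, -0.6, 0.4]
opening: 0.0931
gripper_force: 0.0
[ 0.03 -0.78  2.41 -0.04  1.21  1.68] 18.0
shift [-0.001  0.001  0.001] turn [ 0.003  0.001 -0.001]
px 315 234 size 72.8 72.1 ell [66.7 81.1] w [0.4353 0.0473 0.024 ] axis deg 179
px 139 228 size 55.9 59.0 ell [54.3 62. ] w [0.4477 0.1673 0.024 ] axis deg 147
```

```bash
python3 -m crank '[[[1,0,0,0.08,0,0,0],[1,0,0,0.16,0,0,0],[1,0,0,0.21,0,0,0],[1,0,0,0.24,0,0,0],[1,0,0,0.24,0,0,0]]]'
python3 - <<'E'
from h import *
st=read_state();Rm=Rt(18,-4); print(st["q"].round(2))
goto(st,np.array([.4355,.0473,.024])+0.010*Rm[:,2],Rm)
E
```

```text
t: 10.35
tool_pos: [0.4379, 0.0469, 0.0131]
orientation: [3.087, -0.109, 0.48]
force: [-0.5, -0.7, -1.6]
opening: 0.0929
gripper_force: 0.0
[ 0.02 -0.44  2.43 -0.04  0.85  1.68]
shift [ 0.002 -0.001 -0.002] turn [0.003 0.004 0.   ]
```

```bash
python3 -m crank '[[[0,0.001,0,-0.001,0,0,0],[-1,0.001,0,-0.001,0,0,0],[-1,0.001,0,-0.001,0,0,0],[-1,0.001,0,-0.001,0,0,0],[-1,0.001,0,-0.001,0,0,0]]]' 12
python3 -m crank '[[[-1,0,0,0,0,0,0],[-1,0,0,-0.03,0,0,0],[-1,0,0,-0.1,0,0,0],[-1,0,0,-0.2,0,0,0],[-1,0,0,-0.26,0,0,0]]]'
python3 - <<'E'
from h import *
st=read_state()
h=np.array([.564,.192,.024])
Rm=Rt(27,8)
T=h+[0,0,.015]+Rm@np.array([0,0,.010])
goto(st,T-.12*Rm[:,2]+[0,0,0.005],Rm)
E
```

```text
t: 10.98
tool_pos: [0.4388, 0.0465, 0.015]
orientation: [3.086, -0.11, 0.484]
force: [0.4, 1.1, 0.4]
opening: 0.0474
gripper_force: 0.3
t: 11.6
tool_pos: [0.3991, 0.0499, 0.1408]
orientation: [3.086, -0.11, 0.487]
force: [1.3, 1.0, -0.3]
opening: 0.0465
gripper_force: 12.0
shift [ 0.202 -0.286  0.061] turn [ 0.054  0.101 -0.123]
```

Run:
```python
from h import *
st=read_state()
Rm=Rt(30,15); T=np.array([.564,.192,.039])+Rm@np.array([0,0,.010])
goto(st,T-.1*Rm[:,2]+[0,0,0.01],Rm)
```

```text
shift [ 0.204 -0.278  0.094] turn [ 0.089  0.133 -0.193]
```

```bash
python3 -m crank '[[[-1,0.03,-0.08,0,0.03,0.04,-0.06],[-1,0.08,-0.16,0,0.06,0.09,-0.12],[-1,0.13,-0.22,0.03,0.09,0.13,-0.19],[-1,0.17,-0.26,0.06,0.09,0.13,-0.19],[-1,0.2,-0.278,0.08,0.09,0.13,-0.19]]]'
python3 -m crank '[[[-1,0,0,0,0,0,0],[-1,0,0,0,0,0,0],[-1,0,0,0,0,0,0],[-1,0,0,0,0,0,0],[-1,0,0,0,0,0,0]]]'
python3 - <<'E'
from h import *
st=read_state(); im=read_camera("wrist"); cv2.imwrite("pics/w6.png",im[:,:,::-1])
Rm=Rt(30,15); T=np.array([.564,.192,.039])+Rm@np.array([0,0,.010])
goto(st,T+[0,0,0.025],Rm);goto(st,T+[0,0,0.003],Rm)
E
```

```text
t: 12.22
tool_pos: [0.5164, 0.1815, 0.1292]
orientation: [-2.947, -0.381, -0.776]
force: [0.0, -0.6, -0.1]
opening: 0.0464
gripper_force: 12.0
t: 12.85
tool_pos: [0.5163, 0.1806, 0.1308]
orientation: [-2.947, -0.379, -0.779]
force: [-0.0, 1.0, -1.6]
opening: 0.0464
gripper_force: 12.0
shift [0.019 0.003 0.185] turn [-0.001  0.004 -0.004]
shift [-0.002  0.003  0.223] turn [-0.001  0.004 -0.004]
```

View pics/w6.png

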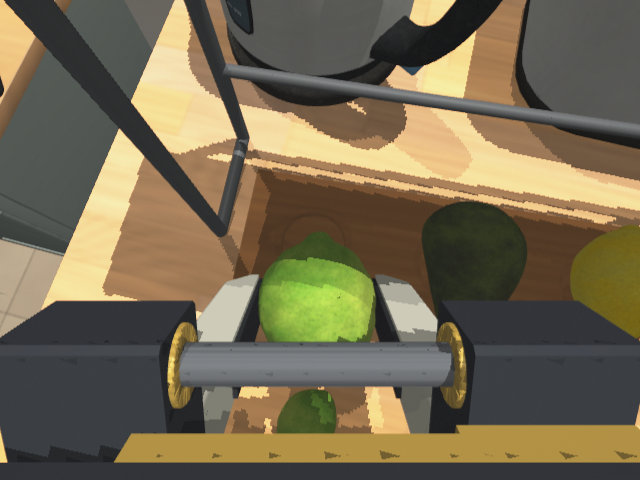

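The wrist view shows the lime held at (317,305), with the left hollow's far rim just beyond at (313,215). The leg foot at (222,233) and the avocado at (474,250) are clear of the fingers.

```bash
python3 -m crank '[[[-1,0.01,0.003,0.06,0,0,0],[-1,0.019,0.003,0.12,0,0,0],[-1,0.019,0.003,0.16,0,0,0],[-1,0.019,0.003,0.185,0,0,0],[-1,0.019,0.003,0.185,0,0,0]]]'
python3 -m crank '[[[-1,-0.007,0,0.012,0,0,0],[-1,-0.014,0,0.024,0,0,0],[-1,-0.02,0,0.034,0,0,0],[-1,-0.022,0,0.038,0,0,0],[-1,-0.022,0,0.038,0,0,0]]]'
python3 - <<'E'
from h import *
st=read_state()
Rm=Rt(30,15); T=np.array([.564,.192,.039])+Rm@np.array([0,0,.010])
print(T-st["tool_pos"]);goto(st,T,Rm)
E
```

```text
t: 13.52
tool_pos: [0.568, 0.1932, 0.0533]
orientation: [-2.948, -0.38, -0.775]
force: [0.4, -0.9, -1.4]
opening: 0.0467
gripper_force: 12.0
t: 14.15
tool_pos: [0.5697, 0.1937, 0.0339]
orientation: [-2.946, -0.379, -0.782]
force: [4.3, 0.2, 2.9]
opening: 0.0462
gripper_force: 12.0
[-0.00090973 -0.00039325 -0.00359303]
shift [-0.005  0.     0.005] turn [-0.001  0.003 -0.004]
```

```bash
python3 -m crank '[[[-1,0.003,0,0.003,0,0,0],[-1,0.003,0,0.005,0,0,0],[-1,0.003,0,0.006,0,0,0],[-1,0.003,0,0.006,0,0,0],[-1,0.003,0,0.006,0,0,0]]]'
```

```text
t: 14.78
tool_pos: [0.5715, 0.1942, 0.0311]
orientation: [-2.947, -0.38, -0.779]
force: [3.4, 0.9, 3.0]
opening: 0.046
gripper_force: 12.0
```

Contact is light and the height is right, so I'll release slowly, back off and look.

```bash
python3 -m crank '[[[0.03,0,0,0,0,0,0],[0.1,0,0,0,0,0,0],[0.15,0,0,0,0,0,0],[0.25,0,0,0,0,0,0],[0.3,0,0,0,0,0,0]]]'
python3 -m crank '[[[0.3,0,0,0,0,0,0],[0.3,0,0,-0.03,0,0,0],[0.3,0,0,-0.08,0,0,0],[0.3,0,0,-0.16,0,0,0],[0.3,0,0,-0.25,0,0,0]]]'
python3 -m crank '[[[0.3,0,0,-0.05,0,0,0],[0.3,0,0,-0.05,0,0,0],[0.3,0,0,-0.05,0,0,0],[0.3,0,0,-0.05,0,0,0],[0.3,0,0,-0.05,0,0,0]]]'
python3 - <<'E'
from h import *
st=read_state(); im=read_camera("wrist"); s=read_camera("scene")
blobs("wrist",im,(33,100,20),(75,255,255),.039,st,500)
o=np.zeros((600,800,3),np.uint8); o[:360,:480]=cv2.resize(im,(480,360))
o[360:600,:]=0; c=cv2.resize(s[170:390,190:450],None,fx=1.2,fy=1.09); o[360:600,:312]=c[:240,:312]
t=read_camera("top"); o[360:600,320:788]=cv2.resize(t[140:340,110:500],(468,240))
cv2.imwrite("pics/w7.png",o[:,:,::-1])
E
```

```text
t: 15.4
tool_pos: [0.571, 0.1941, 0.0306]
orientation: [-2.947, -0.38, -0.777]
force: [0.2, 0.1, -0.8]
opening: 0.0601
gripper_force: 0.0
t: 16.02
tool_pos: [0.5106, 0.1777, 0.1398]
orientation: [-2.947, -0.38, -0.776]
force: [-0.4, -0.6, 0.7]
opening: 0.0608
gripper_force: 0.0
t: 16.65
tool_pos: [0.4992, 0.1746, 0.1596]
orientation: [-2.948, -0.38, -0.774]
force: [-0.0, -0.4, 0.5]
opening: 0.0605
gripper_force: 0.0
px 307 221 size 67.2 64.7 ell [61.8 71.8] w [0.5651 0.1988 0.039 ] axis deg 15
px 455 221 size 65.8 25.3 ell [22.1 57.9] w [0.593  0.0914 0.039 ] axis deg 101
px 306 402 size 30.0 51.0 ell [32.9 52.7] w [0.4415 0.167  0.039 ] axis deg 114
```

View pics/w7.png

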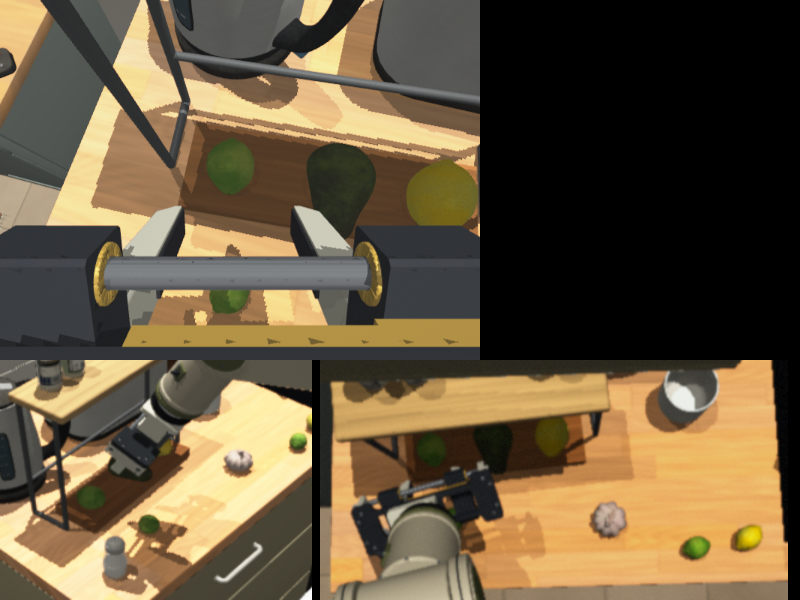

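Both fruits sit in the outer hollows. They measure (0.565,0.199) and (0.580,-0.001), a separation of (-0.015,0.200) that matches the hollow spacing. The avocado, garlic, shaker and mug look unmoved and the gripper is clear.

```bash
python3 -c "
from plant import *
print(close_job())"
```

```text
the job is handed in; nothing more can be done
None
```

The lemon is in the right hollow and the large lime in the left, both seated; the avocado is still in the middle, the bystanders look unmoved, and I handed the job in at about 17 s of the 58 s limit.

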